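# Lid the leather-hard pots

## Robot

A 7-joint arm with a two-finger parallel gripper is mounted at the origin on a cart in front of the work surface, level with it; the furniture and walls round the work are solid. World frame = base frame: x ahead of the robot, y to its left, z up, the work surface at z = 0. Lengths are in m, angles in rad, forces in N, time in s.
With the tool pointing down it reaches from about 0.4 to 0.85 m from the base axis. Payload 6.9 kg.
Tool frame: the origin (TCP) lies at the very end of the fingers, on their centre line; the grasp point (between the pads) lies 19 mm behind it (bot.grip_point_offset is the distance from the TCP to the grasp point, in m); z points along the fingers, y is the direction in which the jaws open and shut (so a half turn about z gives the same grasp; the last joint's range is limited). The gripper opens to 85 mm and grips with 20 to 120 N. Pads are 22 mm wide; open, the fingers measure 114 mm over their backs; the gripper's body (76 mm by 85 mm) begins 54 mm behind the grasp point. The pads swing forward as they close: fully open they stand 13 mm farther back than shut.
Start: joints at [-1.06, 0.507, -0.238, 1.5, 0.126, 1.149, -0.155], TCP at [0.246, 0.574, 0.231] pointing down, gripper open.
Joint ranges: [-3.08, 3.08], [-0.24, 2.05], [-1.43, 1.35], [0, 2.5], [-1.52, 4.66], [0.17, 1.96], [-2.89, 2.89]. Speed limits (rad/s): [2.39, 2.39, 3.14, 3.14, 3.14, 3.14, 3.14].

## Interface

Orientations are given as a 3x3 rotation matrix whose columns are the frame's x, y, z axes.
In Python, from plant import bot gives the robot as it stands.
- The arm moves only by the tool step_arm, never from a script. Its argument "targets" is a list of rows, each an object with "travel": the shift along the world's x, y, z in mm, a list of three; "twist": the turn about the world's z in degrees. In form: [{"travel": [x, y, z], "twist": twist}, ...]. A call has 1 to 8 rows; each row is the pose to reach, as a shift and turn from the pose measured when the call began; what a row does not reach only later rows make up. A row lasts 1/8 s, in which the tool goes at most 62.5 mm and 10.7 degrees, less where a joint would pass 70% of its speed; a pose out of reach is approached as far as the arm can. A call with a gripper value outside its range is refused whole. "fingers" is the finger opening in mm, from 0 to 85.4, set as the call begins (left out, the last holds). The fingers move at their own pace and stop on an object; the grip force is fixed at half the most. Time passes only in rows, so rows that repeat a pose let the fingers close. It gives the time, the measured TCP pose, the force and the opening at its end, in the units of the state.
- bot.sense(): the state, without advancing time (a new reading comes with each control period).
- bot.read_camera(name): name is "side" or "top" or "wrist"; returns the picture (384x512x3 uint8, red, green, blue); there is no depth.
- bot.get_calibration(name): a dict with "camera_matrix" (3x3 intrinsics, pixels), "R" (3x3) and "t" (3): a world point X has camera coordinates R X + t; the wrist camera has in their place "mount" (4x4, takes a point from camera to tool coordinates, whose origin is the TCP and whose axes are the flange's). Camera axes: x right, y down, z forward; pixel columns grow to the right and rows downward; lengths in m; the calibration is good to about 2 mm. A picture is of the moment at which its call begins: read the wrist's pose just before it. get_calibration takes no time and is no camera call.
- bot.hand_in(): hands the job in, once; it reports no verdict.
The state is a dict: "time_s": time; "joint_positions": joint angles; "qvel": joint speeds; "joint_torque": joint torques, N m; "ee_pos": TCP position; "eef_rot": TCP orientation; "contact_force": force on the tool from outside, world axes, zero at the start; "moment": the same for the moment, N m; "opening": opening from 0.0 (shut) to 1.0 (fully open).
Only numpy, scipy, OpenCV 4.12 (cv2) and the standard library are available. Lean on these libraries where they do the work, as an engineer would, in place of code of your own. Each camera call takes 0.05 s, during which the arm holds its last target.

## Task

The four clay pots are leather-hard and should dry with their lids on, so that pot and lid shrink together. Put each of the four lids, knob up, on the pot it was made for - matching shape and size, turned so that its plug drops into the mouth and the rim lies flat - setting it down gently, not letting it drop. Leave the pots standing where they are, and leave the drinking beaker open and alone.

Things in the scene. Friction and masses are not known exactly. Their poses are not given: they have to be found in the camera images.
- lid_small: small round grey-brown clay lid; lies plug down at the start. From below: tapering plug 9 mm deep, flat rim 8 mm thick, knob 31 mm high in the middle; 48 mm in all. Origin: centre of the plug's underside, z up. Rim 68 mm across; plug 40 mm across at the foot, 45 mm under the rim; round knob 24 mm across at 14 to 26 mm above the rim's top, waisted to 20 mm below that. 70 g. Fits pot_small.
- lid_large: large round grey-brown clay lid; lies plug down at the start. From below: tapering plug 9 mm deep, flat rim 8 mm thick, knob 31 mm high in the middle; 48 mm in all. Origin: centre of the plug's underside, z up. Rim 112 mm across; plug 84 mm across at the foot, 89 mm under the rim; round knob 24 mm across at 14 to 26 mm above the rim's top, waisted to 20 mm below that. 160 g. Fits pot_large.
- lid_square: square grey-brown clay lid with rounded corners; lies plug down at the start. From below: tapering plug 9 mm deep, flat rim 8 mm thick, knob 31 mm high in the middle; 48 mm in all. Origin: centre of the plug's underside, z up. Rim 90 x 90 mm, sides along x and y; plug 62 x 62 mm at the foot, 67 x 67 mm under the rim; square block knob 24 x 24 mm, its faces square to x and y. 120 g. Fits pot_square, any of the four ways round.
- lid_oblong: oblong grey-brown clay lid with rounded corners; lies plug down at the start. From below: tapering plug 9 mm deep, flat rim 8 mm thick, knob 31 mm high in the middle; 48 mm in all. Origin: centre of the plug's underside, z up. Rim 80 mm along x, 118 mm along y; plug 52 x 90 mm at the foot, 57 x 95 mm under the rim; bar-shaped knob 22 mm along x, 56 mm along y. 140 g. Fits pot_oblong, either way round.
- pot_small: small round bellied clay pot, open, rim 68 mm across outside, mouth 54 mm, belly 82 mm, 72 mm high, 0.35 kg, loose. Wall 7 mm at the rim, flat level rim, open straight mouth, floor 9 mm thick. Origin: centre of its underside, z up. With its lid home, the lid's origin is 63 mm above the pot's.
- pot_large: large low round clay pot, open, rim 112 mm across outside, mouth 98 mm, belly 120 mm, 66 mm high, 0.6 kg, loose. Wall 7 mm at the rim, flat level rim, open straight mouth, floor 9 mm thick. Origin: centre of its underside, z up. With its lid home, the lid's origin is 57 mm above the pot's.
- pot_square: square slab-built clay box, open, 90 x 90 mm outside with rounded corners, sides along x and y, mouth 76 x 76 mm, 76 mm high, 0.55 kg, loose. Wall 7 mm at the rim, flat level rim, open straight mouth, floor 9 mm thick. Origin: centre of its underside, z up. With its lid home, the lid's origin is 67 mm above the pot's.
- pot_oblong: oblong slab-built clay box, open, 80 mm along x and 118 mm along y outside, rounded corners, mouth 66 x 104 mm, 56 mm high, 0.55 kg, loose. Wall 7 mm at the rim, flat level rim, open straight mouth, floor 9 mm thick. Origin: centre of its underside, z up. With its lid home, the lid's origin is 47 mm above the pot's.
- beaker: tapered, thin-walled clay drinking beaker standing among the pots, about 76 mm across the rim, 60 mm across the foot, 84 mm high, loose; it has no lid and stays as it is. Origin: centre of its underside, z up.
Not all that is in view belongs to the job. What is shaped like the lid_small but purple or turquoise is not meant.

How it is judged:
By the outcome, as a careful person would: the job done as asked, in the order asked, and still so for the second after the job is handed in, with the robot touching nothing.
It also fails if it takes over 102 s, if anything falls off the work surface, if the arm or the gripper's body presses on something with over 40 N, if the wrist force passes 120 N, or if a joint passes its speed limit or range.

## Working session

There is one attempt and no reset: what is moved stays moved. The work goes in short steps, Python scripts to look and compute and a tool call to move; the robot and the scene stay as the last step left them, time stands still between calls to the robot, and variables do not carry over. Pictures are saved under pics/ and viewed, and the job is handed in when it is done.

Besides the shell and the picture viewer there is one more tool, called after "Emit:" by a JSON object that holds its "api" and its "payload", one argument or row to a line. step_arm: Moves the arm, as the interface text tells. Its arguments: {"type":"object","properties":{"targets":{"type":"array"},"fingers":{"type":"number"}},"required":["targets"]}

```bash
mkdir -p pics; cat > h.py <<'E'
import numpy as np,cv2
from plant import bot
def snap(n,f):
    im=bot.read_camera(n); cv2.imwrite(f'pics/{f}.png',im[:,:,::-1]); return im
E
python3 - <<'E'
from h import *
s=bot.sense()
print({k:np.round(v,3).tolist() for k,v in s.items()})
for n in ['side','top','wrist']:
    snap(n,n+'0'); print(n,{k:np.round(v,4).tolist() for k,v in bot.get_calibration(n).items()})
print(bot.grip_point_offset)
E
```

```text
{'time_s': 0.0, 'joint_positions': [-1.06, 0.508, -0.238, 1.501, 0.126, 1.149, -0.155], 'qvel': [-0.0, 0.0, -0.001, -0.0, -0.001, -0.001, 0.001], 'joint_torque': [0.001, -62.06, -2.187, -24.967, 0.013, 0.012, -0.0], 'ee_pos': [0.246, 0.574, 0.23], 'eef_rot': [[-0.919, 0.394, -0.001], [0.394, 0.919, -0.002], [-0.0, -0.002, -1.0]], 'contact_force': [-0.731, -0.184, 0.23], 'moment': [0.059, -0.024, 0.013], 'opening': 1.001}
side {'camera_matrix': [[391.5505, 0.0, 261.5565], [0.0, 391.5505, 191.9296], [0.0, 0.0, 1.0]], 'R': [[0.972, -0.2341, 0.0214], [-0.1152, -0.554, -0.8245], [0.2049, 0.799, -0.5654]], 't': [-0.4501, 0.1004, 1.1378]}
top {'camera_matrix': [[452.0998, 0.0, 258.0653], [0.0, 452.0998, 202.2335], [0.0, 0.0, 1.0]], 'R': [[0.0076, -1.0, -0.006], [-0.9886, -0.0066, -0.1501], [0.1501, 0.007, -0.9886]], 't': [-0.0013, 0.4818, 1.148]}
wrist {'camera_matrix': [[308.035, 0.0, 254.7358], [0.0, 308.035, 190.5493], [0.0, 0.0, 1.0]], 'mount': [[0.001, -0.965, -0.2622, 0.066], [1.0, 0.0012, -0.0007, -0.0003], [0.001, -0.2622, 0.965, -0.141], [0.0, 0.0, 0.0, 1.0]]}
0.0187
```

View pics/top0.png

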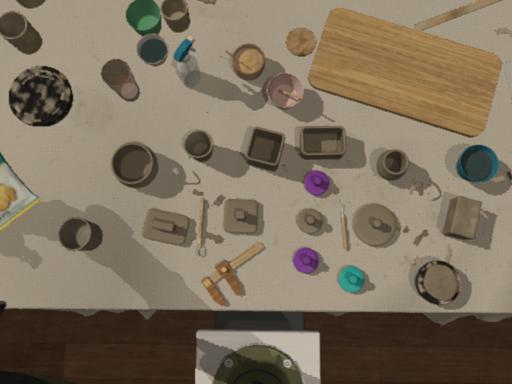

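View pics/side0.png

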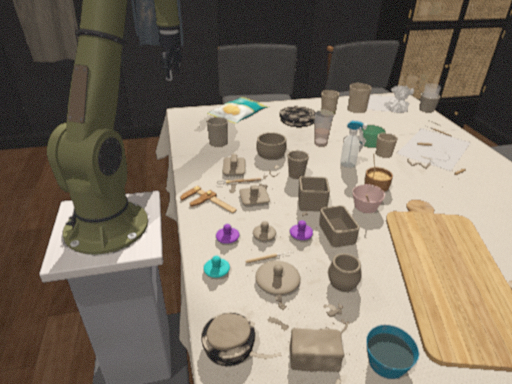

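View pics/wrist0.png

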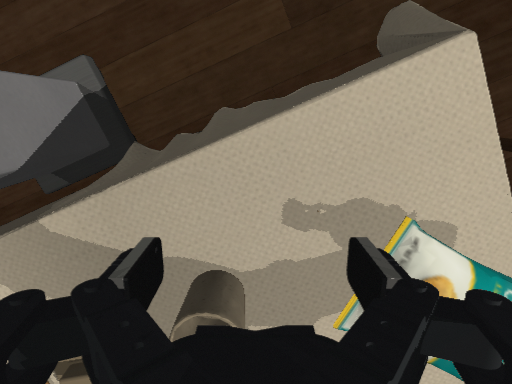

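```bash
python3 - <<'E'
import cv2
a=cv2.imread('pics/top0.png')[110:290,100:420]; cv2.imwrite('pics/topc.png',cv2.resize(a,None,fx=2.5,fy=2.5,interpolation=cv2.INTER_CUBIC))
a=cv2.imread('pics/side0.png')[120:320,180:420]; cv2.imwrite('pics/sidec.png',cv2.resize(a,None,fx=3,fy=3,interpolation=cv2.INTER_CUBIC))
E
```

```text
(no output)
```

View pics/topc.png

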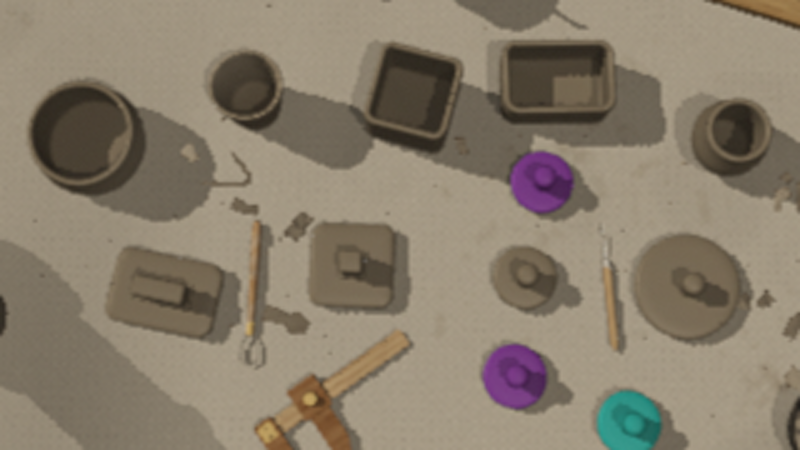

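View pics/sidec.png

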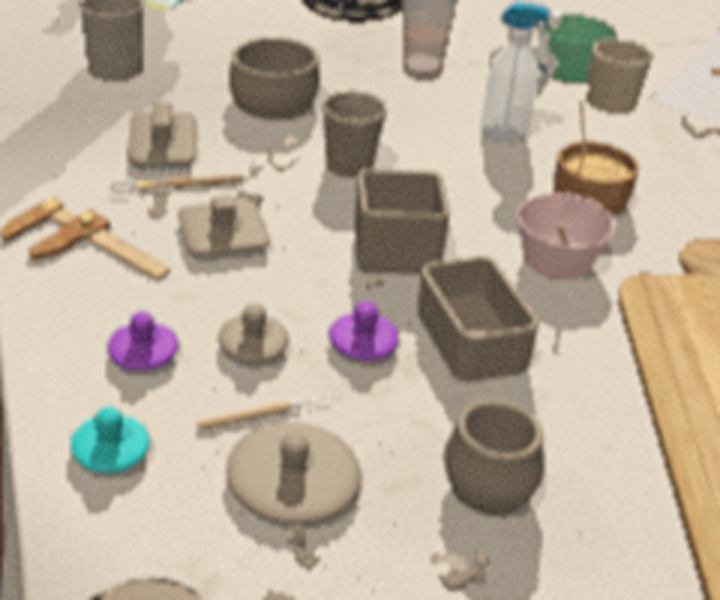

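```bash
cat >> h.py <<'E'
def cam(n,s=None):
    c=bot.get_calibration(n); K=np.array(c['camera_matrix'])
    if n!='wrist': return K,np.array(c['R']),np.array(c['t'])
    M=np.array(c['mount']); s=s or bot.sense(); T=np.eye(4); T[:3,:3]=s['eef_rot']; T[:3,3]=s['ee_pos']
    W=np.linalg.inv(T@M); return K,W[:3,:3],W[:3,3]
def ray(C,px,z):
    K,R,t=C; px=np.atleast_2d(np.asarray(px,float)); d=np.c_[px,np.ones(len(px))]@np.linalg.inv(K).T@R
    o=-R.T@t; return (o+d*((z-o[2])/d[:,2])[:,None])
def proj(C,X):
    K,R,t=C; q=(R@np.asarray(X,float)+t)@K.T; return q[:2]/q[2]
E
python3 - <<'E'
from h import *
im=cv2.imread('pics/top0.png'); C=cam('top')
for p in [(240,205),(230,220),(310,215),(375,235),(165,235),(260,190),(275,235),(290,200),(350,200),(323,228),(120,240)]: print(p,im[p[1],p[0]],cv2.cvtColor(im,cv2.COLOR_BGR2HSV)[p[1],p[0]])
for n,p,z in [('ls',(309,221),.017),('ll',(375,225),.017),('lq',(241,216),.017),('lo',(166,227),.017),('ps',(394,163),.072),('pl',(133,163),.066),('pq',(266,147),.076),('po',(323,141),.056),('beak',(198,145),.084),('pur1',(317,183),.017),('pur2',(306,260),.017)]: print(n,(ray(C,p,z)*1000).round(0)[0][:2])
E
```

```text
(240, 205) [ 83 105 119] [ 18  77 119]
(230, 220) [ 85 106 119] [ 19  73 119]
(310, 215) [66 82 94] [17 76 94]
(375, 235) [ 87 107 122] [ 17  73 122]
(165, 235) [ 83 105 119] [ 18  77 119]
(260, 190) [132 152 164] [ 19  50 164]
(275, 235) [127 148 160] [ 19  53 160]
(290, 200) [134 154 166] [ 19  49 166]
(350, 200) [130 150 162] [ 19  50 162]
(323, 228) [ 86 100 109] [ 18  54 109]
(120, 240) [ 97 113 122] [ 19  52 122]
ls [ 435. -133.]
ll [ 426. -307.]
lq [448.  47.]
lo [417. 245.]
ps [ 581. -347.]
pl [578. 327.]
pq [620. -17.]
po [ 643. -167.]
beak [622. 157.]
pur1 [ 538. -155.]
pur2 [ 333. -124.]
```

```bash
python3 - <<'E'
from h import *
im=cv2.imread('pics/top0.png'); C=cam('top')
h=cv2.cvtColor(cv2.bilateralFilter(cv2.resize(im,None,fx=3,fy=3,interpolation=cv2.INTER_CUBIC),9,30,9),cv2.COLOR_BGR2HSV)
m=((h[...,1]>63)&(h[...,1]<110)&(h[...,0]>13)&(h[...,0]<24)).astype(np.uint8)*255
m=cv2.morphologyEx(m,cv2.MORPH_OPEN,np.ones((7,7)))
cv2.imwrite('pics/m0.png',cv2.resize(m,None,fx=.5,fy=.5))
for n,p in [('ls',(309,221)),('ll',(375,225)),('lq',(241,216)),('lo',(166,227))]:
    cs,_=cv2.findContours(m,cv2.RETR_EXTERNAL,cv2.CHAIN_APPROX_NONE)
    for c in cs:
        if cv2.pointPolygonTest(c,(p[0]*3.+1,p[1]*3.+1),False)>0:
            q=ray(C,(c[:,0]+.5)/3-.5,.015)[:,:2]*1000
            q=cv2.convexHull(q.astype(np.float32))
            print(n,len(c),'rect',[np.round(v,1) for v in cv2.minAreaRect(q)],'circ',np.round(cv2.minEnclosingCircle(q)[0],1),'ell',np.round(cv2.fitEllipse(q)[0],1),np.round(cv2.fitEllipse(q)[1],1))
E
```

```text
ls 219 rect [array([ 436.8, -134.2]), array([67.9, 66.7]), np.float64(63.4)] circ [ 436.7 -134.9] ell [ 436.5 -134.6] [67.8 68.8]
ll 385 rect [array([ 428.8, -306.2]), array([112. , 113.7]), np.float64(34.1)] circ [ 425.7 -311.5] ell [ 427.5 -308.6] [110.6 121.3]
lq 364 rect [array([448.5,  48.9]), array([90.8, 90.9]), np.float64(88.1)] circ [448.4  48.7] ell [449.6  48.9] [105.6 110.6]
lo 396 rect [array([418.1, 247.1]), array([117.9,  81.8]), np.float64(78.2)] circ [418.5 247. ] ell [418.  246.8] [ 99.3 140.2]
```

View pics/m0.png

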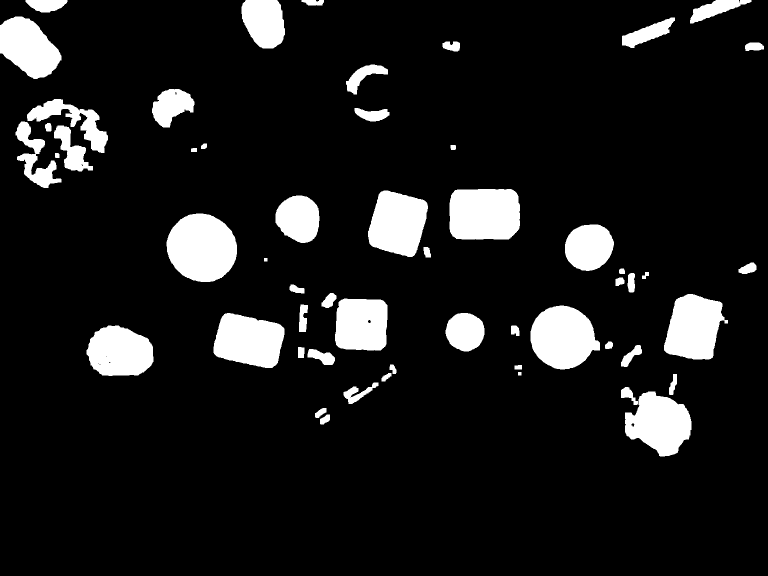

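Emit:
{"api": "step_arm", "payload": {
  "targets": [
    {"travel": [30, -20, 60], "twist": 6},
    {"travel": [80, -60, 70], "twist": 12},
    {"travel": [130, -95, 75], "twist": 20},
    {"travel": [180, -132, 75], "twist": 22},
    {"travel": [230, -170, 75], "twist": 22},
    {"travel": [280, -208, 75], "twist": 22},
    {"travel": [315, -240, 75], "twist": 22},
    {"travel": [315, -240, 75], "twist": 22}
  ]
}}

```text
time_s: 1.15
ee_pos: [0.5651, 0.3286, 0.3044]
eef_rot: [[-1.0, 0.03, 0.001], [0.03, 1.0, -0.005], [-0.001, -0.005, -1.0]]
contact_force: [-1.5, 1.2, 0.5]
opening: 0.997
```

```bash
cat >> h.py <<'E'
import json
def wsnap(f):
    s=bot.sense(); im=snap('wrist',f)
    json.dump({k:np.asarray(s[k]).tolist() for k in('ee_pos','eef_rot','time_s')},open(f'pics/{f}.json','w'))
    print(round(float(s['time_s']),2),np.round(np.array(s['ee_pos'])*1000,1),'yaw y',np.degrees(np.arctan2(s['eef_rot'][1][1],s['eef_rot'][0][1])).round(1)); return im
E
python3 -c "
from h import *
wsnap('w1')"
```

```text
1.15 [565.1 328.6 304.4] yaw y 88.3
```

View pics/w1.png

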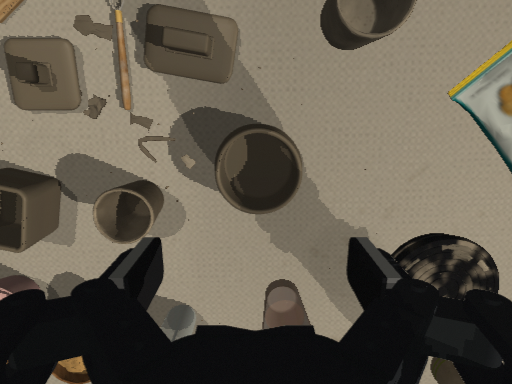

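Emit:
{"api": "step_arm", "payload": {
  "targets": [
    {"travel": [5, -60, 0], "twist": 0},
    {"travel": [10, -120, 0], "twist": 0},
    {"travel": [15, -180, 0], "twist": 0},
    {"travel": [20, -240, 0], "twist": 0},
    {"travel": [30, -300, 0], "twist": 0},
    {"travel": [35, -360, 0], "twist": 0},
    {"travel": [35, -410, 0], "twist": 0},
    {"travel": [35, -410, 0], "twist": 0}
  ]
}}

```text
time_s: 2.2
ee_pos: [0.5969, -0.0821, 0.3044]
eef_rot: [[-1.0, 0.031, -0.002], [0.031, 1.0, -0.005], [0.002, -0.005, -1.0]]
contact_force: [0.6, 0.6, 1.1]
opening: 1.0
```

```bash
python3 -c "
from h import *
wsnap('w2')"
```

```text
2.2 [596.9 -82.1 304.4] yaw y 88.2
```

Emit:
{"api": "step_arm", "payload": {
  "targets": [
    {"travel": [0, -60, 0], "twist": 0},
    {"travel": [-10, -120, 0], "twist": 0},
    {"travel": [-20, -180, 0], "twist": 0},
    {"travel": [-30, -230, 0], "twist": 0},
    {"travel": [-30, -230, 0], "twist": 0}
  ]
}}

```text
time_s: 2.88
ee_pos: [0.5662, -0.3112, 0.304]
eef_rot: [[-1.0, 0.031, -0.003], [0.031, 1.0, -0.003], [0.002, -0.003, -1.0]]
contact_force: [-0.2, 0.5, 0.3]
opening: 0.999
```

```bash
python3 -c "
from h import *
wsnap('w3')"
```

```text
2.88 [ 566.2 -311.2  304. ] yaw y 88.2
```

View pics/w2.png

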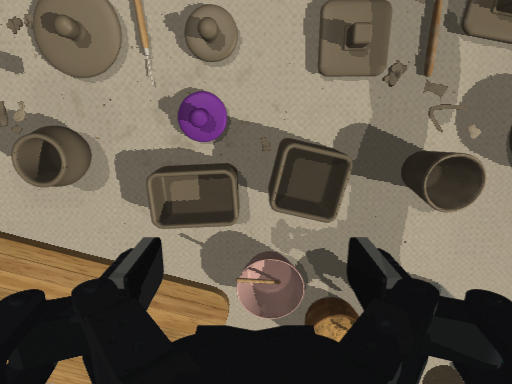

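View pics/w3.png

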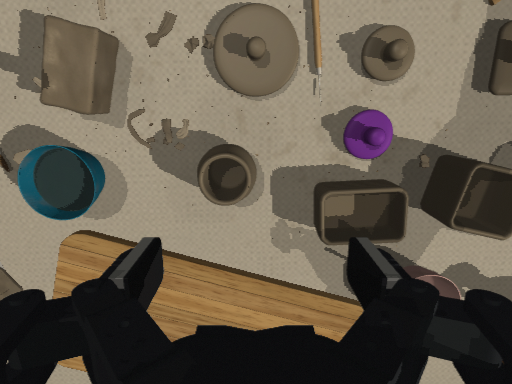

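```bash
python3 - <<'E'
import cv2,numpy as np
A=[cv2.imread(f'pics/{f}.png')[y:y+110,x:x+110] for f,x,y in [('w1',203,114),('w2',256,125),('w2',138,140),('w3',172,120)]]
A=[cv2.resize(a,(380,380) if 0 else (298,298),interpolation=cv2.INTER_CUBIC) for a in A]
cv2.imwrite('pics/cr.png',np.vstack([np.hstack(A[:2]),np.hstack(A[2:])]))
E
```

```text
(no output)
```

View pics/cr.png

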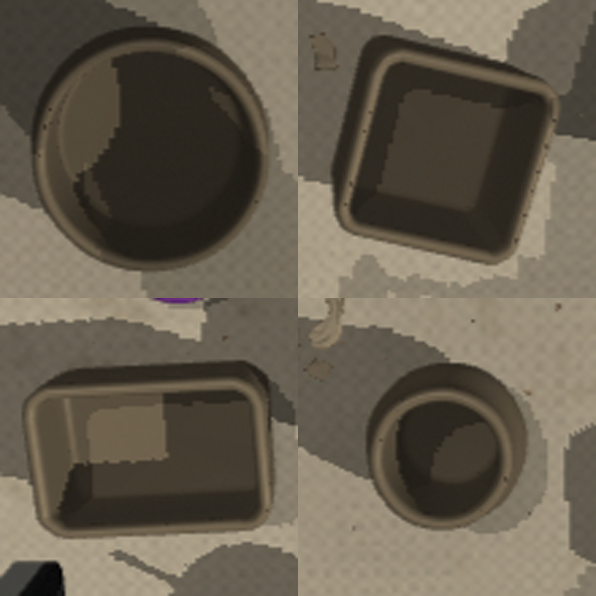

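```bash
cat > pots.py <<'E'
from h import *
def pot(f,p,h,vt=88,up=4):
    im=cv2.imread(f'pics/{f}.png'); s=json.load(open(f'pics/{f}.json')); C=cam('wrist',s)
    x0,y0=p[0]-65,p[1]-65; a=im[max(y0,0):y0+130,max(x0,0):x0+130]; x0=max(x0,0);y0=max(y0,0)
    H=cv2.cvtColor(cv2.bilateralFilter(cv2.resize(a,None,fx=up,fy=up,interpolation=cv2.INTER_CUBIC),7,25,7),cv2.COLOR_BGR2HSV)
    m=((H[...,1]>62)&(H[...,1]<120)&(H[...,0]<25)&(H[...,2]>vt)).astype(np.uint8)*255
    m=cv2.morphologyEx(m,cv2.MORPH_CLOSE,np.ones((5,5)))
    m=cv2.morphologyEx(m,cv2.MORPH_OPEN,np.ones((5,5)))
    cs,_=cv2.findContours(m,cv2.RETR_EXTERNAL,cv2.CHAIN_APPROX_NONE)
    c=max(cs,key=cv2.contourArea)
    q=cv2.convexHull((ray(C,(c[:,0]+.5)/up-.5+[x0,y0],h)[:,:2]*1000).astype(np.float32))
    cv2.drawContours(m,[c],-1,128,3)
    print(f,p,'rect',[np.round(v,1) for v in cv2.minAreaRect(q)],'circ',np.round(cv2.minEnclosingCircle(q)[0],1),np.round(2*cv2.minEnclosingCircle(q)[1],1),'ell',*[np.round(v,1) for v in cv2.fitEllipse(q)])
    return m[:520,:520]
E
python3 - <<'E'
from pots import *
A=[pot('w1',(258,169),.066),pot('w2',(311,180),.076),pot('w2',(193,195),.056),pot('w3',(227,175),.072)]
A=[cv2.resize(cv2.copyMakeBorder(a,0,520-a.shape[0],0,520-a.shape[1],cv2.BORDER_CONSTANT),(290,290)) for a in A]
cv2.imwrite('pics/pm.png',np.vstack([np.hstack(A[:2]),np.hstack(A[2:])]))
E
```

```text
w1 (258, 169) rect [array([559.6, 371.3]), array([81.2, 21.4]), np.float64(27.4)] circ [564.1 362.7] 81.2 ell [570.6 349.5] [69.5 88.4] 118.2
w2 (311, 180) rect [array([624.2, -15.1]), array([85.9, 88.5]), np.float64(75.4)] circ [624.1 -15.6] 113.7 ell [624.3 -16. ] [106.4 111.2] 166.9
w2 (193, 195) rect [array([ 646.4, -166.4]), array([ 77.1, 120.1]), np.float64(1.3)] circ [ 647.5 -167.3] 128.6 ell [ 647.  -167.6] [ 99.2 137.5] 0.7
w3 (227, 175) rect [array([ 586.9, -349.3]), array([67.2, 66.3]), np.float64(62.1)] circ [ 583.8 -346.7] 75.5 ell [ 585.4 -347.8] [64.2 73.3] 20.9
```

View pics/pm.png

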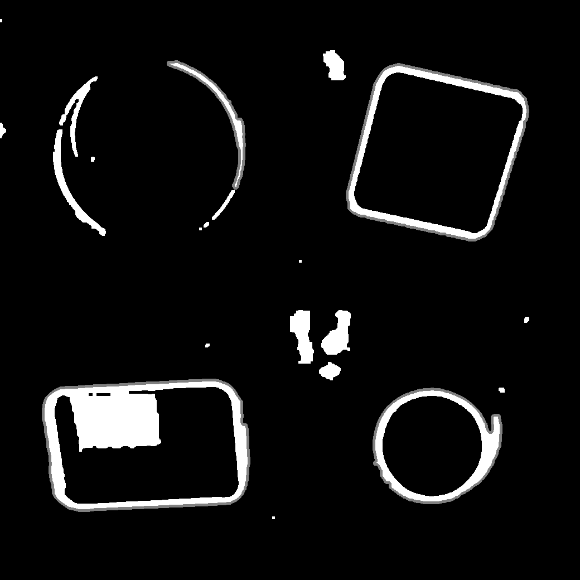

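```bash
python3 - <<'E'
from pots import *
for v in (92,96,100): pot('w3',(227,175),.072,v); pot('w2',(193,195),.056,v); pot('w2',(311,180),.076,v)
# circle fit of bright ring points for pot_large, inner+outer
im=cv2.imread('pics/w1.png'); s=json.load(open('pics/w1.json')); C=cam('wrist',s)
g=cv2.cvtColor(im,cv2.COLOR_BGR2HSV).astype(float); g=cv2.GaussianBlur(g[...,2],(0,0),.8)
def ring(f,im,c0,h,R):
    s=json.load(open(f'pics/{f}.json')); C=cam('wrist',s)
    g=cv2.GaussianBlur(cv2.cvtColor(im,cv2.COLOR_BGR2GRAY).astype(np.float32),(0,0),.8)
    P=[]
    for th in np.arange(0,2*np.pi,np.pi/36):
        rr=np.arange(R-.010,R+.006,.0005); px=np.array([proj(C,[c0[0]+r*np.cos(th),c0[1]+r*np.sin(th),h]) for r in rr],np.float32)
        v=cv2.remap(g,px[:,:1],px[:,1:],cv2.INTER_CUBIC)[:,0]
        d=np.gradient(v); k=np.argmax(d); P.append([th,rr[k]*1000,d[k]])
    P=np.array(P); ok=P[:,2]>np.median(P[:,2])*.5
    for _ in range(4):
        A=np.c_[np.cos(P[:,0]),np.sin(P[:,0]),np.ones(len(P))]; x=np.linalg.lstsq(A[ok],P[ok,1],rcond=None)[0]; e=abs(A@x-P[:,1]); ok=e<max(1.5,1.5*np.median(e[ok]))
    print(f,'centre',np.array(c0)*1000+x[:2],'R',x[2],ok.sum(),np.std((A@x-P[:,1])[ok]))
for c in [(.578,.327),(.580,.330)]: ring('w1',im,c,.066,.049+.003)
for c in [(.583,-.347),(.585,-.348)]: ring('w3',cv2.imread('pics/w3.png'),c,.072,.027+.003)
E
```

```text
w3 (227, 175) rect [array([ 586.1, -350.1]), array([65.3, 66.2]), np.float64(38.6)] circ [ 586.9 -346.8] 71.3 ell [ 586.2 -348.7] [64.5 70.1] 7.3
w2 (193, 195) rect [array([ 646.4, -167. ]), array([ 76.9, 118.9]), np.float64(1.3)] circ [ 647.6 -167.6] 128.2 ell [ 646.8 -167.9] [100.6 136. ] 0.4
w2 (311, 180) rect [array([624.3, -15. ]), array([85.8, 88.4]), np.float64(75.4)] circ [625.  -14.8] 113.3 ell [623.8 -15.1] [103.1 114.3] 73.3
w3 (227, 175) rect [array([ 586. , -350.2]), array([63.8, 64.7]), np.float64(88.4)] circ [ 586.7 -350. ] 66.2 ell [ 586.2 -349.9] [64.4 65.5] 80.1
w2 (193, 195) rect [array([ 646.6, -167. ]), array([ 76.8, 118.8]), np.float64(1.4)] circ [ 647.7 -167.6] 128.0 ell [ 647.  -167.5] [ 99.2 136.9] 1.2
w2 (311, 180) rect [array([624.4, -15. ]), array([85.6, 88.1]), np.float64(75.4)] circ [624.9 -14.6] 113.0 ell [624.2 -15.5] [105.8 110.2] 73.5
w3 (227, 175) rect [array([ 585.7, -350.3]), array([63.2, 63.8]), np.float64(60.3)] circ [ 586.3 -350. ] 65.3 ell [ 586.  -349.9] [63.6 64.7] 94.8
w2 (193, 195) rect [array([ 646.6, -167. ]), array([ 76.6, 118.8]), np.float64(1.3)] circ [ 647.9 -167.6] 127.8 ell [ 647.1 -168. ] [100.1 136.4] 1.0
w2 (311, 180) rect [array([624.6, -15.2]), array([85. , 87.7]), np.float64(75.5)] circ [624.9 -14.6] 112.8 ell [624.5 -13.8] [106.3 110.8] 169.5
w1 centre [580.59783493 328.32230518] R 52.566693984479855 50 0.7088948500304005
w1 centre [581.07579993 328.87540924] R 52.4570041735073 50 0.5509440168300592
w3 centre [ 585.31373146 -350.26097909] R 27.758137445220868 61 0.4927070668424277
w3 centre [ 585.36780075 -350.09142296] R 27.784740587201586 51 0.4664349243654397
```

```bash
cat >> pots.py <<'E'
def lid(f,p,z=.015,up=4,w=65):
    im=cv2.imread(f'pics/{f}.png'); s=json.load(open(f'pics/{f}.json')); C=cam('wrist',s)
    x0,y0=max(p[0]-w,0),max(p[1]-w,0); a=im[y0:p[1]+w,x0:p[0]+w]
    H=cv2.cvtColor(cv2.bilateralFilter(cv2.resize(a,None,fx=up,fy=up,interpolation=cv2.INTER_CUBIC),9,30,9),cv2.COLOR_BGR2HSV)
    m=((H[...,1]>63)&(H[...,1]<110)&(H[...,0]<25)).astype(np.uint8)*255
    m=cv2.morphologyEx(m,cv2.MORPH_OPEN,cv2.getStructuringElement(2,(41,41)))
    cs,_=cv2.findContours(m,cv2.RETR_EXTERNAL,cv2.CHAIN_APPROX_NONE)
    for c in cs:
        if cv2.pointPolygonTest(c,((p[0]-x0)*4.,(p[1]-y0)*4.),False)>0:
            q=cv2.convexHull((ray(C,(c[:,0]+.5)/up-.5+[x0,y0],z)[:,:2]*1000).astype(np.float32))
            print(f,p,'rect',[np.round(v,1) for v in cv2.minAreaRect(q)],'circ',np.round(cv2.minEnclosingCircle(q)[0],1),'ell',*[np.round(v,1) for v in cv2.fitEllipse(q)][:2])
E
python3 - <<'E'
from pots import *
lid('w1',(191,40)); lid('w1',(42,70)); lid('w2',(211,33)); lid('w2',(355,36));lid('w3',(256,50));lid('w3',(388,55))
E
```

```text
w1 (191, 40) rect [array([419.6, 247.6]), array([116.5,  79.9]), np.float64(78.6)] circ [419.4 247.6] ell [419.5 247.6] [102.3 139.5]
w1 (42, 70) rect [array([450.2,  51.3]), array([92.7, 89.5]), np.float64(88.3)] circ [449.7  50. ] ell [450.4  49.9] [105.7 120.1]
w2 (211, 33) rect [array([ 439.9, -132.2]), array([61.4, 66.7]), np.float64(65.3)] circ [ 438.7 -135.2] ell [ 438.6 -135.2] [66.7 67.5]
w2 (355, 36) rect [array([450.3,  47. ]), array([89.4, 88.9]), np.float64(88.2)] circ [450.  47.] ell [449.1  46.7] [109.8 112.1]
w3 (256, 50) rect [array([ 430.5, -307.6]), array([110.5, 110.8]), np.float64(26.2)] circ [ 428. -314.] ell [ 429.1 -311.8] [109.1 122.9]
w3 (388, 55) rect [array([ 439. , -135.1]), array([62.6, 66.8]), np.float64(67.2)] circ [ 438.4 -137.6] ell [ 438.  -137.5] [66.5 68.1]
```

Emit:
{"api": "step_arm", "payload": {
  "targets": [
    {"travel": [-35, 1, -40], "twist": 0},
    {"travel": [-75, 2, -85], "twist": 0},
    {"travel": [-110, 3, -130], "twist": 0},
    {"travel": [-136, 3, -170], "twist": 0},
    {"travel": [-136, 3, -200], "twist": 0},
    {"travel": [-136, 3, -210], "twist": 0},
    {"travel": [-136, 3, -210], "twist": 0}
  ],
  "fingers": 50
}}

```text
time_s: 3.8
ee_pos: [0.4329, -0.303, 0.0944]
eef_rot: [[-1.0, 0.024, -0.001], [0.024, 1.0, -0.0], [0.001, -0.0, -1.0]]
contact_force: [-0.4, -0.3, 0.1]
opening: 0.588
```

```bash
python3 -c "
from pots import *
wsnap('w4')
print(bot.sense()['contact_force'])"
```

```text
3.8 [ 432.9 -303.    94.4] yaw y 88.6
[-0.11643138 -0.52232184  0.2666812 ]
```

View pics/w4.png

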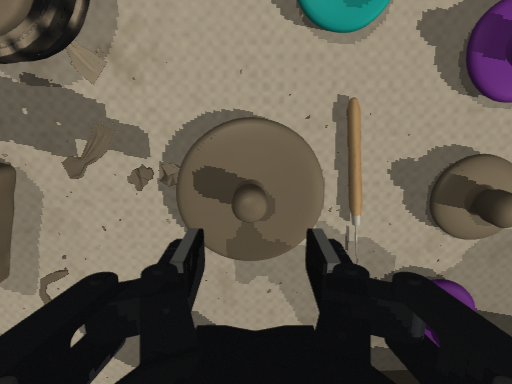

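```bash
python3 -c "
from pots import *
lid('w4',(250,190),.015,4,90)
C=cam('wrist',json.load(open('pics/w4.json'))); print(ray(C,(250,202),.046)*1000)"
```

```text
w4 (250, 190) rect [array([ 428.8, -306.8]), array([109.6, 110.1]), np.float64(33.1)] circ [ 425.4 -313.1] ell [ 428.  -311.3] [109.2 120.9]
[[ 425.66576489 -306.37669574   46.        ]]
```

Emit:
{"api": "step_arm", "payload": {
  "targets": [
    {"travel": [-5, -4, -25], "twist": 0},
    {"travel": [-5, -4, -50], "twist": 0},
    {"travel": [-5, -4, -66], "twist": 0},
    {"travel": [-5, -4, -72], "twist": 0},
    {"travel": [-5, -4, -72], "twist": 0},
    {"travel": [-5, -4, -72], "twist": 0}
  ],
  "fingers": 50
}}

```text
time_s: 4.6
ee_pos: [0.4287, -0.308, 0.0239]
eef_rot: [[-1.0, 0.025, 0.001], [0.025, 1.0, -0.002], [-0.001, -0.002, -1.0]]
contact_force: [0.7, -0.9, 0.6]
opening: 0.588
```

```bash
python3 -c "
from pots import *
wsnap('w5')"
```

```text
4.6 [ 428.7 -308.    23.9] yaw y 88.6
```

View pics/w5.png

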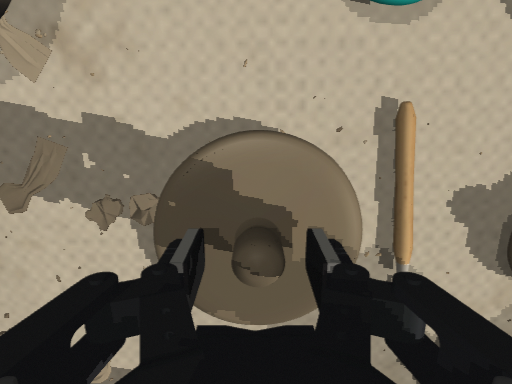

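Emit:
{"api": "step_arm", "payload": {
  "targets": [
    {"travel": [0, 1, -4], "twist": 0},
    {"travel": [0, 1, -5], "twist": 0},
    {"travel": [0, 1, -5], "twist": 0}
  ],
  "fingers": 40
}}

```text
time_s: 5.03
ee_pos: [0.4285, -0.307, 0.0187]
eef_rot: [[-1.0, 0.025, 0.001], [0.025, 1.0, -0.002], [-0.001, -0.002, -1.0]]
contact_force: [0.0, 0.1, 0.3]
opening: 0.47
```

Emit:
{"api": "step_arm", "payload": {
  "targets": [
    {"travel": [0, 0, 0], "twist": 0},
    {"travel": [0, 0, 0], "twist": 0},
    {"travel": [0, 0, 0], "twist": 0},
    {"travel": [0, 0, 0], "twist": 0}
  ],
  "fingers": 0
}}

```text
time_s: 5.52
ee_pos: [0.4285, -0.307, 0.0189]
eef_rot: [[-1.0, 0.025, 0.001], [0.025, 1.0, -0.002], [-0.001, -0.002, -1.0]]
contact_force: [0.1, 1.4, 5.6]
opening: 0.255
```

Emit:
{"api": "step_arm", "payload": {
  "targets": [
    {"travel": [0, 0, 0], "twist": 0}
  ]
}}

```text
time_s: 5.65
ee_pos: [0.4285, -0.307, 0.019]
eef_rot: [[-1.0, 0.025, 0.001], [0.025, 1.0, -0.002], [-0.001, -0.002, -1.0]]
contact_force: [-0.2, -0.1, 2.6]
opening: 0.257
```

```bash
python3 -c "
from pots import *
wsnap('w6')"
```

```text
5.65 [ 428.5 -307.    19. ] yaw y 88.6
```

View pics/w6.png

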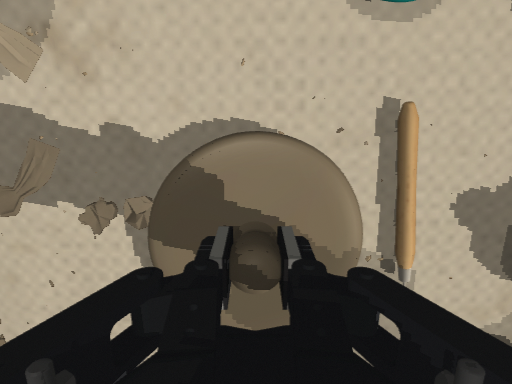

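```bash
python3 -c "
from pots import *
C=cam('wrist',json.load(open('pics/w6.json')));print(ray(C,[(255,131.5),(148.5,230),(362.5,230)],.015)*1000)"
```

```text
[[ 373.40681246 -305.93074295   15.        ]
 [ 421.17407957 -360.92524118   15.        ]
 [ 423.62400655 -252.87285271   15.        ]]
```

Emit:
{"api": "step_arm", "payload": {
  "targets": [
    {"travel": [0, 0, 15], "twist": 0},
    {"travel": [0, 0, 50], "twist": 0},
    {"travel": [5, 20, 95], "twist": 0},
    {"travel": [15, 65, 131], "twist": 0},
    {"travel": [30, 120, 131], "twist": 0},
    {"travel": [45, 175, 131], "twist": 0},
    {"travel": [60, 230, 131], "twist": 0},
    {"travel": [75, 285, 131], "twist": 0}
  ]
}}

```text
time_s: 6.7
ee_pos: [0.5038, -0.0203, 0.1508]
eef_rot: [[-1.0, 0.025, 0.002], [0.025, 1.0, -0.002], [-0.002, -0.002, -1.0]]
contact_force: [0.6, -0.5, -0.8]
opening: 0.256
```

Emit:
{"api": "step_arm", "payload": {
  "targets": [
    {"travel": [20, 60, 0], "twist": 0},
    {"travel": [35, 115, 0], "twist": 0},
    {"travel": [50, 170, 0], "twist": 0},
    {"travel": [60, 225, 0], "twist": 0},
    {"travel": [70, 275, 0], "twist": 0},
    {"travel": [75, 310, 0], "twist": 0},
    {"travel": [77, 335, 0], "twist": 0},
    {"travel": [77, 335, 0], "twist": 0}
  ]
}}

```text
time_s: 7.7
ee_pos: [0.5797, 0.3176, 0.151]
eef_rot: [[-1.0, 0.021, 0.001], [0.021, 1.0, -0.001], [-0.001, -0.001, -1.0]]
contact_force: [0.6, -0.0, -2.1]
opening: 0.255
```

Emit:
{"api": "step_arm", "payload": {
  "targets": [
    {"travel": [0, 8, -10], "twist": 0},
    {"travel": [0, 11, -25], "twist": 0},
    {"travel": [0, 11, -42], "twist": 0},
    {"travel": [0, 11, -52], "twist": 0},
    {"travel": [0, 11, -55], "twist": 0},
    {"travel": [0, 11, -55], "twist": 0}
  ]
}}

```text
time_s: 8.45
ee_pos: [0.5798, 0.3285, 0.0959]
eef_rot: [[-1.0, 0.022, 0.001], [0.022, 1.0, -0.001], [-0.001, -0.001, -1.0]]
contact_force: [0.1, -1.1, -1.6]
opening: 0.257
```

```bash
python3 -c "
from pots import *
wsnap('w7');snap('side','s7')"; python3 -c "
import cv2
a=cv2.imread('pics/s7.png')[90:240,190:390]; cv2.imwrite('pics/s7c.png',cv2.resize(a,None,fx=3.5,fy=3.5))"
```

```text
8.45 [579.8 328.5  95.9] yaw y 88.8
```

View pics/w7.png

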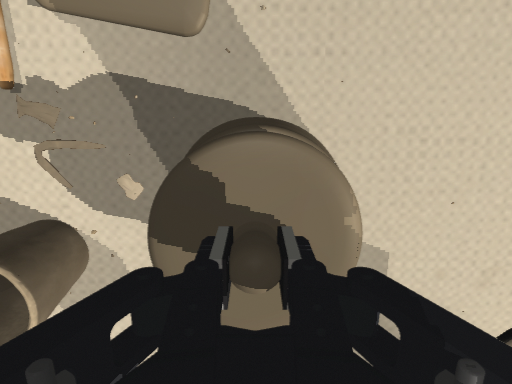

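View pics/s7c.png

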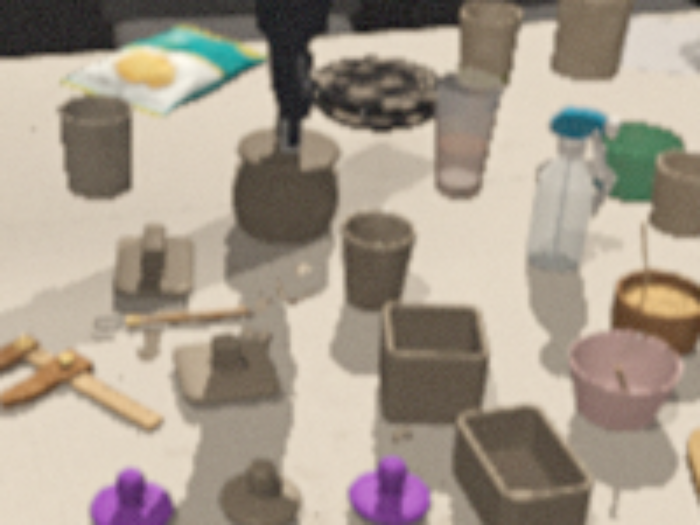

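Emit:
{"api": "step_arm", "payload": {
  "targets": [
    {"travel": [0, 0, -5], "twist": 0},
    {"travel": [0, 0, -9], "twist": 0},
    {"travel": [0, 0, -13], "twist": 0},
    {"travel": [0, 0, -16], "twist": 0},
    {"travel": [0, 0, -18], "twist": 0},
    {"travel": [0, 0, -18], "twist": 0}
  ]
}}

```text
time_s: 9.3
ee_pos: [0.58, 0.3287, 0.0784]
eef_rot: [[-1.0, 0.021, 0.002], [0.021, 1.0, -0.0], [-0.002, -0.0, -1.0]]
contact_force: [0.2, -0.4, -2.3]
opening: 0.257
```

Emit:
{"api": "step_arm", "payload": {
  "targets": [
    {"travel": [0, 0, -1], "twist": 0},
    {"travel": [0, 0, -2], "twist": 0},
    {"travel": [0, 0, -2.5], "twist": 0},
    {"travel": [0, 0, -2.5], "twist": 0}
  ]
}}

```text
time_s: 9.8
ee_pos: [0.5799, 0.3287, 0.0761]
eef_rot: [[-1.0, 0.021, 0.002], [0.021, 1.0, -0.0], [-0.002, -0.0, -1.0]]
contact_force: [-0.7, -0.2, 0.9]
opening: 0.253
```

Contact begins (−2.3 → +0.9 N). Release with a slight opening, then rise.

Emit:
{"api": "step_arm", "payload": {
  "targets": [
    {"travel": [0, 0, -0.5], "twist": 0},
    {"travel": [0, 0, -0.5], "twist": 0},
    {"travel": [0, 0, -0.5], "twist": 0}
  ],
  "fingers": 45
}}

```text
time_s: 10.18
ee_pos: [0.58, 0.3288, 0.0756]
eef_rot: [[-1.0, 0.021, 0.002], [0.021, 1.0, 0.0], [-0.002, 0.0, -1.0]]
contact_force: [0.4, -0.0, 0.3]
opening: 0.526
```

Emit:
{"api": "step_arm", "payload": {
  "targets": [
    {"travel": [0, 0, 15], "twist": 0},
    {"travel": [0, 0, 40], "twist": 0},
    {"travel": [0, 0, 80], "twist": 0},
    {"travel": [-10, -5, 100], "twist": 0},
    {"travel": [-20, -8, 110], "twist": 0}
  ]
}}

```text
time_s: 10.8
ee_pos: [0.5595, 0.3204, 0.187]
eef_rot: [[-1.0, 0.022, 0.003], [0.022, 1.0, 0.001], [-0.003, 0.001, -1.0]]
contact_force: [-0.2, -0.5, -0.2]
opening: 0.527
```

```bash
python3 -c "
from pots import *
wsnap('w8')"
```

```text
10.8 [559.5 320.4 187. ] yaw y 88.8
```

View pics/w8.png

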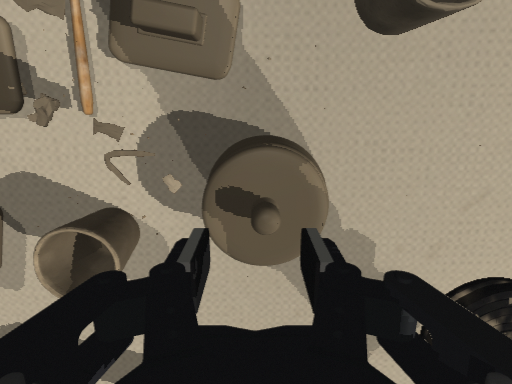

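Emit:
{"api": "step_arm", "payload": {
  "targets": [
    {"travel": [-40, -21, 0], "twist": -4},
    {"travel": [-80, -42, -20], "twist": -8},
    {"travel": [-115, -60, -55], "twist": -10},
    {"travel": [-138, -72, -90], "twist": -10.3},
    {"travel": [-140, -73, -100], "twist": -10.3},
    {"travel": [-140, -73, -100], "twist": -10.3},
    {"travel": [-140, -73, -100], "twist": -10.3}
  ],
  "fingers": 80
}}

```text
time_s: 11.72
ee_pos: [0.4197, 0.2484, 0.0883]
eef_rot: [[-0.98, 0.2, 0.004], [0.2, 0.98, 0.001], [-0.004, 0.002, -1.0]]
contact_force: [-0.5, 0.3, -0.7]
opening: 0.935
```

```bash
python3 -c "
from pots import *
wsnap('w9')"
```

```text
11.72 [419.7 248.4  88.3] yaw y 78.5
```

View pics/w9.png

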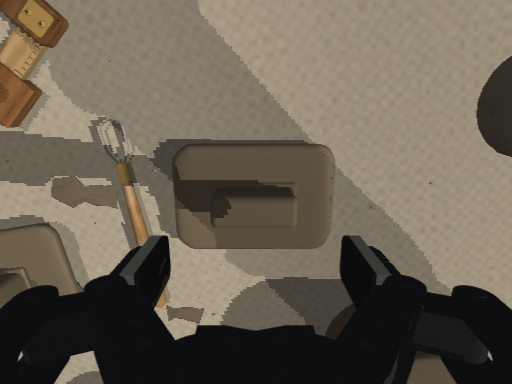

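```bash
python3 -c "
from pots import *
lid('w9',(255,195),.015,4,100)"
```

```text
w9 (255, 195) rect [array([417.7, 247.5]), array([115.2,  79.4]), np.float64(78.5)] circ [417.5 247.4] ell [417.9 247.7] [102.3 137.2]
```

Emit:
{"api": "step_arm", "payload": {
  "targets": [
    {"travel": [-2, -1, -25], "twist": 0},
    {"travel": [-2, -1, -50], "twist": 0},
    {"travel": [-2, -1, -64], "twist": 0},
    {"travel": [-2, -1, -71], "twist": 0},
    {"travel": [-2, -1, -71], "twist": 0},
    {"travel": [-2, -1, -71], "twist": 0}
  ]
}}

```text
time_s: 12.52
ee_pos: [0.418, 0.2476, 0.018]
eef_rot: [[-0.98, 0.2, 0.005], [0.2, 0.98, 0.002], [-0.005, 0.003, -1.0]]
contact_force: [-0.8, -0.0, 1.1]
opening: 0.938
```

Emit:
{"api": "step_arm", "payload": {
  "targets": [
    {"travel": [0, 0, 0], "twist": 0},
    {"travel": [0, 0, 0], "twist": 0},
    {"travel": [0, 0, 0], "twist": 0},
    {"travel": [0, 0, 0], "twist": 0}
  ],
  "fingers": 40
}}

```text
time_s: 13.02
ee_pos: [0.4184, 0.2478, 0.0188]
eef_rot: [[-0.98, 0.2, 0.007], [0.2, 0.98, 0.003], [-0.006, 0.004, -1.0]]
contact_force: [-1.0, -0.1, 7.0]
opening: 0.641
```

```bash
python3 -c "
from pots import *
wsnap('w10')"
```

```text
13.03 [418.4 247.8  18.8] yaw y 78.5
```

View pics/w10.png

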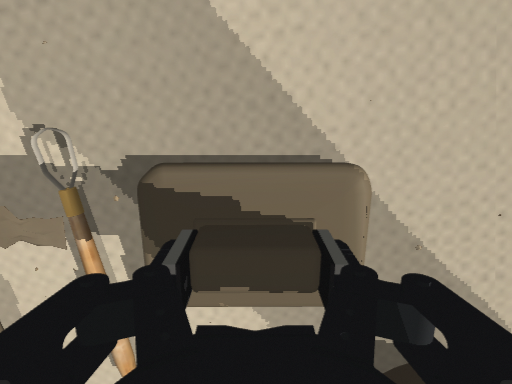

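```bash
python3 -c "
from pots import *
s=json.load(open('pics/w10.json'));C=cam('wrist',s)
for z in(.014,.016):
  q=ray(C,[(255,163),(138,205),(371,205)],z)-s['ee_pos']; print((q@np.array(s['eef_rot'])*1000).round(1))"
```

```text
[[ 40.2  -0.3   4.6]
 [ 19.1 -58.3   4.5]
 [ 19.1  57.4   4.9]]
[[ 40.6  -0.3   2.6]
 [ 19.7 -57.5   2.5]
 [ 19.7  56.6   2.9]]
```

Emit:
{"api": "step_arm", "payload": {
  "targets": [
    {"travel": [0, 0, 12], "twist": 0},
    {"travel": [0, 0, 50], "twist": 0},
    {"travel": [5, -15, 95], "twist": 0},
    {"travel": [25, -55, 131], "twist": 3},
    {"travel": [55, -105, 131], "twist": 6},
    {"travel": [85, -155, 131], "twist": 9},
    {"travel": [115, -205, 131], "twist": 12},
    {"travel": [145, -255, 131], "twist": 12.8}
  ]
}}

```text
time_s: 14.08
ee_pos: [0.564, -0.009, 0.1507]
eef_rot: [[-1.0, -0.023, 0.006], [-0.023, 1.0, 0.004], [-0.006, 0.004, -1.0]]
contact_force: [1.2, 0.7, -1.5]
opening: 0.644
```

Emit:
{"api": "step_arm", "payload": {
  "targets": [
    {"travel": [25, -45, 0], "twist": 0},
    {"travel": [50, -95, 0], "twist": 0},
    {"travel": [70, -135, 0], "twist": 0},
    {"travel": [83, -158, 0], "twist": 0},
    {"travel": [83, -160, 0], "twist": 0},
    {"travel": [83, -160, 0], "twist": 0}
  ]
}}

```text
time_s: 14.82
ee_pos: [0.6465, -0.1682, 0.151]
eef_rot: [[-1.0, -0.024, 0.006], [-0.024, 1.0, 0.005], [-0.006, 0.005, -1.0]]
contact_force: [0.5, -0.3, -1.5]
opening: 0.647
```

Emit:
{"api": "step_arm", "payload": {
  "targets": [
    {"travel": [0, 1, -15], "twist": 0},
    {"travel": [0, 1, -40], "twist": 0},
    {"travel": [0, 1, -58], "twist": 0},
    {"travel": [0, 1, -67], "twist": 0},
    {"travel": [0, 1, -68], "twist": 0},
    {"travel": [0, 1, -68], "twist": 0}
  ]
}}

```text
time_s: 15.58
ee_pos: [0.6469, -0.1672, 0.0836]
eef_rot: [[-1.0, -0.024, 0.007], [-0.024, 1.0, 0.005], [-0.007, 0.005, -1.0]]
contact_force: [-0.2, -0.4, -1.0]
opening: 0.645
```

```bash
python3 -c "
from pots import *
wsnap('w11');snap('side','s11')"; python3 -c "
import cv2
a=cv2.imread('pics/s11.png')[150:300,250:450]; cv2.imwrite('pics/s11c.png',cv2.resize(a,None,fx=3.5,fy=3.5))"
```

```text
15.57 [ 646.9 -167.2   83.6] yaw y 91.4
```

View pics/w11.png

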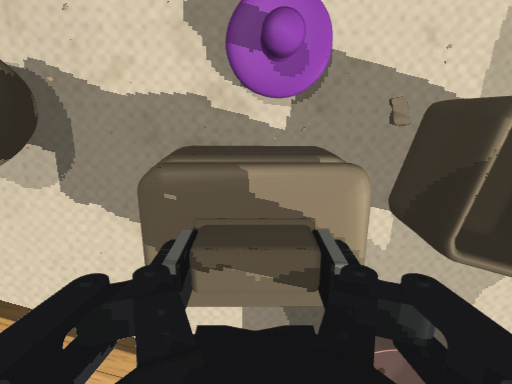

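View pics/s11c.png

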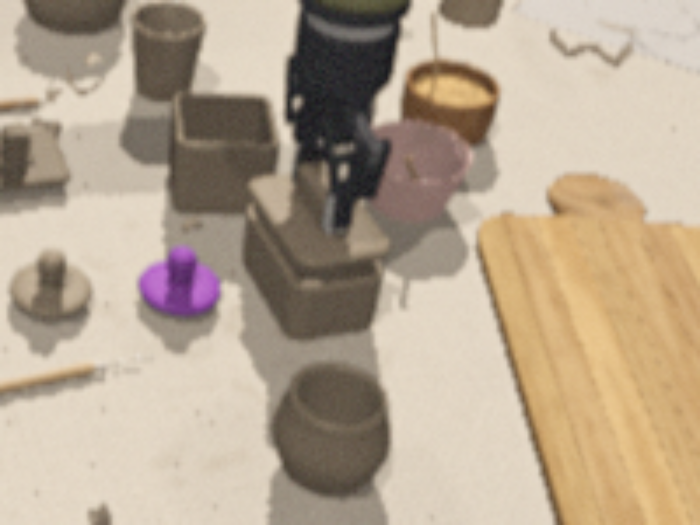

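Emit:
{"api": "step_arm", "payload": {
  "targets": [
    {"travel": [0, 0, -5], "twist": 0},
    {"travel": [0, 0, -9], "twist": 0},
    {"travel": [0, 0, -12], "twist": 0},
    {"travel": [0, 0, -15], "twist": 0},
    {"travel": [0, 0, -15.5], "twist": 0},
    {"travel": [0, 0, -15.5], "twist": 0}
  ]
}}

```text
time_s: 16.42
ee_pos: [0.647, -0.1673, 0.0683]
eef_rot: [[-1.0, -0.024, 0.007], [-0.024, 1.0, 0.005], [-0.007, 0.005, -1.0]]
contact_force: [1.0, -0.4, -1.5]
opening: 0.649
```

Emit:
{"api": "step_arm", "payload": {
  "targets": [
    {"travel": [0, 0, -1], "twist": 0},
    {"travel": [0, 0, -2], "twist": 0},
    {"travel": [0, 0, -2.5], "twist": 0},
    {"travel": [0, 0, -2.5], "twist": 0}
  ]
}}

```text
time_s: 16.92
ee_pos: [0.647, -0.1673, 0.066]
eef_rot: [[-1.0, -0.024, 0.007], [-0.024, 1.0, 0.005], [-0.007, 0.004, -1.0]]
contact_force: [-0.4, 0.2, 0.2]
opening: 0.643
```

Emit:
{"api": "step_arm", "payload": {
  "targets": [
    {"travel": [0, 0, -0.6], "twist": 0},
    {"travel": [0, 0, -0.6], "twist": 0}
  ]
}}

```text
time_s: 17.18
ee_pos: [0.6471, -0.1673, 0.066]
eef_rot: [[-1.0, -0.024, 0.008], [-0.024, 1.0, 0.004], [-0.008, 0.004, -1.0]]
contact_force: [-2.6, 1.1, 4.2]
opening: 0.642
```

Emit:
{"api": "step_arm", "payload": {
  "targets": [
    {"travel": [0, 0, 0], "twist": 0},
    {"travel": [0, 0, 0], "twist": 0},
    {"travel": [0, 0, 0], "twist": 0}
  ],
  "fingers": 78
}}

```text
time_s: 17.55
ee_pos: [0.6471, -0.1673, 0.0658]
eef_rot: [[-1.0, -0.024, 0.008], [-0.024, 1.0, 0.004], [-0.008, 0.004, -1.0]]
contact_force: [-0.9, -0.7, 0.9]
opening: 0.91
```

Emit:
{"api": "step_arm", "payload": {
  "targets": [
    {"travel": [0, 0, 15], "twist": 0},
    {"travel": [0, 0, 40], "twist": 0},
    {"travel": [-10, 0, 80], "twist": 0},
    {"travel": [-40, 5, 110], "twist": 0},
    {"travel": [-60, 10, 110], "twist": 0}
  ]
}}

```text
time_s: 18.18
ee_pos: [0.5877, -0.1577, 0.1797]
eef_rot: [[-1.0, -0.023, 0.013], [-0.023, 1.0, 0.003], [-0.013, 0.003, -1.0]]
contact_force: [-0.6, 0.1, 0.4]
opening: 0.911
```

```bash
python3 -c "
from pots import *
wsnap('w12')"
```

```text
18.18 [ 587.7 -157.7  179.7] yaw y 91.3
```

View pics/w12.png

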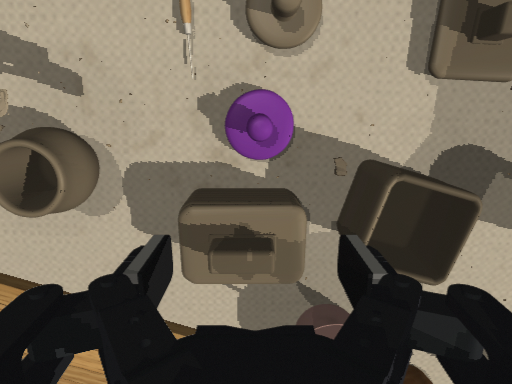

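Emit:
{"api": "step_arm", "payload": {
  "targets": [
    {"travel": [-45, 7, 0], "twist": 0},
    {"travel": [-90, 14, 0], "twist": 0},
    {"travel": [-130, 20, -20], "twist": 0},
    {"travel": [-148, 23, -55], "twist": 0},
    {"travel": [-150, 23, -80], "twist": 0},
    {"travel": [-150, 23, -85], "twist": 0},
    {"travel": [-150, 23, -85], "twist": 0}
  ],
  "fingers": 45
}}

```text
time_s: 19.1
ee_pos: [0.4356, -0.134, 0.094]
eef_rot: [[-1.0, -0.024, 0.01], [-0.023, 1.0, 0.004], [-0.01, 0.003, -1.0]]
contact_force: [0.3, -1.3, -0.6]
opening: 0.524
```

```bash
python3 -c "
from pots import *
wsnap('w13'); lid('w13',(255,190),.015,4,80)"
```

```text
19.1 [ 435.6 -134.    94. ] yaw y 91.3
w13 (255, 190) rect [array([ 436.2, -135.5]), array([66.9, 66.5]), np.float64(89.2)] circ [ 436.5 -135.4] ell [ 436.4 -135.4] [66.6 67.1]
```

View pics/w13.png

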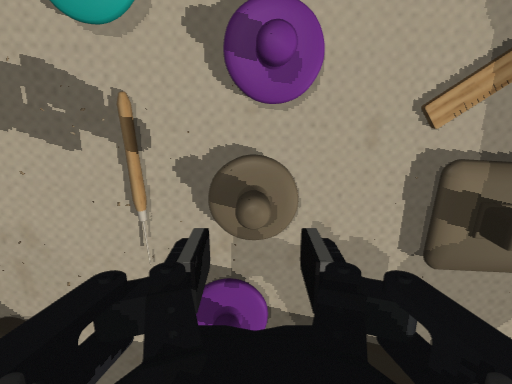

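The small lids in view: purple at (275,50) and (232,310), grey-brown at (253,197). The grey-brown one fits the description and lies under the gripper.

Emit:
{"api": "step_arm", "payload": {
  "targets": [
    {"travel": [1, -1.5, -25], "twist": 0},
    {"travel": [1, -1.5, -50], "twist": 0},
    {"travel": [1, -1.5, -68], "twist": 0},
    {"travel": [1, -1.5, -75], "twist": 0},
    {"travel": [1, -1.5, -75], "twist": 0},
    {"travel": [1, -1.5, -75], "twist": 0}
  ]
}}

```text
time_s: 19.9
ee_pos: [0.4374, -0.1357, 0.0201]
eef_rot: [[-1.0, -0.023, 0.012], [-0.023, 1.0, 0.003], [-0.012, 0.003, -1.0]]
contact_force: [-0.2, 0.3, 0.3]
opening: 0.528
```

Emit:
{"api": "step_arm", "payload": {
  "targets": [
    {"travel": [0, 0, 0], "twist": 0},
    {"travel": [0, 0, 0], "twist": 0},
    {"travel": [0, 0, 0], "twist": 0},
    {"travel": [0, 0, 0], "twist": 0}
  ],
  "fingers": 0
}}

```text
time_s: 20.4
ee_pos: [0.438, -0.1358, 0.0209]
eef_rot: [[-1.0, -0.024, 0.013], [-0.024, 1.0, 0.003], [-0.013, 0.002, -1.0]]
contact_force: [-1.1, 0.8, 6.2]
opening: 0.253
```

```bash
python3 -c "
from pots import *
wsnap('w14')"
```

```text
20.4 [ 438.  -135.8   20.9] yaw y 91.4
```

View pics/w14.png

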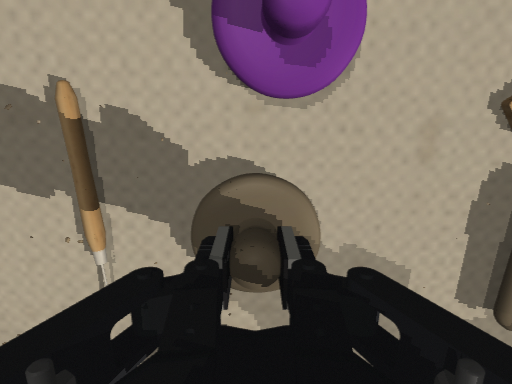

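```bash
python3 -c "
from pots import *
s=json.load(open('pics/w14.json'));C=cam('wrist',s)
print((ray(C,[(256,173),(191,228),(320,228)],.015)*1000).round(1))"
```

```text
[[ 402.8 -136.4   15. ]
 [ 432.3 -168.8   15. ]
 [ 430.7 -103.    15. ]]
```

Emit:
{"api": "step_arm", "payload": {
  "targets": [
    {"travel": [0, 0, 12], "twist": 0},
    {"travel": [0, 0, 50], "twist": 0},
    {"travel": [5, -10, 95], "twist": 0},
    {"travel": [25, -35, 131], "twist": 0},
    {"travel": [55, -80, 131], "twist": 0},
    {"travel": [85, -125, 131], "twist": 0},
    {"travel": [115, -170, 131], "twist": 0},
    {"travel": [138, -202, 131], "twist": 0}
  ]
}}

```text
time_s: 21.45
ee_pos: [0.5762, -0.3402, 0.1526]
eef_rot: [[-1.0, -0.022, 0.013], [-0.022, 1.0, 0.002], [-0.014, 0.002, -1.0]]
contact_force: [0.4, -0.2, -0.3]
opening: 0.25
```

Emit:
{"api": "step_arm", "payload": {
  "targets": [
    {"travel": [8, -12, -5], "twist": 0},
    {"travel": [8, -12, -15], "twist": 0},
    {"travel": [8, -12, -30], "twist": 0},
    {"travel": [8, -12, -30], "twist": 0}
  ]
}}

```text
time_s: 21.95
ee_pos: [0.583, -0.3505, 0.1211]
eef_rot: [[-1.0, -0.023, 0.01], [-0.023, 1.0, 0.004], [-0.011, 0.004, -1.0]]
contact_force: [-0.7, -0.0, -0.9]
opening: 0.255
```

Emit:
{"api": "step_arm", "payload": {
  "targets": [
    {"travel": [3.5, 0.5, -8], "twist": 0},
    {"travel": [3.5, 0.5, -16], "twist": 0},
    {"travel": [3.5, 0.5, -19], "twist": 0},
    {"travel": [3.5, 0.5, -19], "twist": 0}
  ]
}}

```text
time_s: 22.45
ee_pos: [0.5863, -0.35, 0.1018]
eef_rot: [[-1.0, -0.023, 0.01], [-0.023, 1.0, 0.004], [-0.01, 0.004, -1.0]]
contact_force: [-0.6, 0.2, -1.5]
opening: 0.252
```

```bash
python3 -c "
from pots import *
wsnap('w15');snap('side','s15')"; python3 -c "
import cv2
a=cv2.imread('pics/s15.png')[200:320,270:430]; cv2.imwrite('pics/s15c.png',cv2.resize(a,None,fx=4,fy=4))"
```

```text
22.45 [ 586.3 -350.   101.8] yaw y 91.3
```

View pics/w15.png

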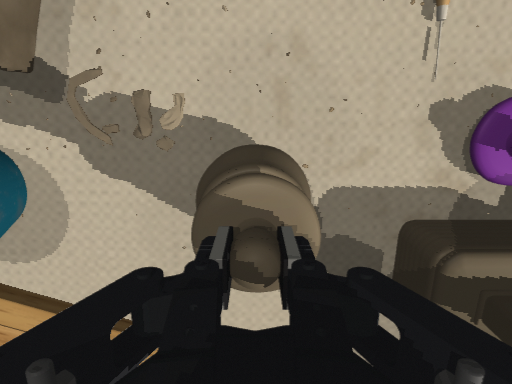

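View pics/s15c.png

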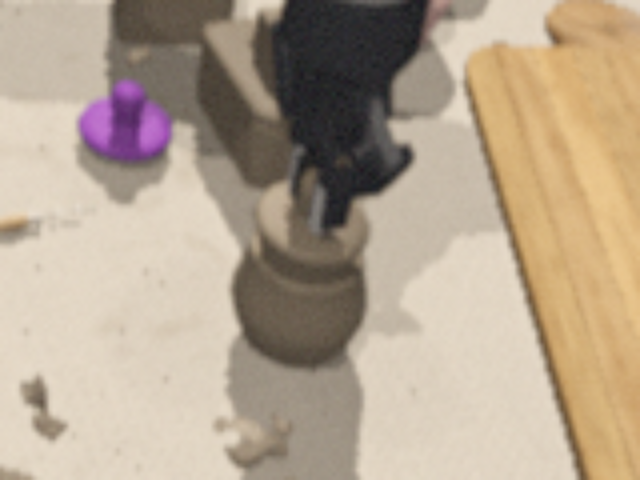

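Emit:
{"api": "step_arm", "payload": {
  "targets": [
    {"travel": [0.5, 0, -5], "twist": 0},
    {"travel": [0.5, 0, -9], "twist": 0},
    {"travel": [0.5, 0, -13], "twist": 0},
    {"travel": [0.5, 0, -15], "twist": 0},
    {"travel": [0.5, 0, -15.5], "twist": 0},
    {"travel": [0.5, 0, -15.5], "twist": 0}
  ]
}}

```text
time_s: 23.3
ee_pos: [0.5871, -0.3502, 0.0868]
eef_rot: [[-1.0, -0.023, 0.011], [-0.023, 1.0, 0.004], [-0.011, 0.004, -1.0]]
contact_force: [0.9, -0.2, -0.1]
opening: 0.255
```

Emit:
{"api": "step_arm", "payload": {
  "targets": [
    {"travel": [0, 0, -1], "twist": 0},
    {"travel": [0, 0, -2], "twist": 0},
    {"travel": [0, 0, -2.5], "twist": 0},
    {"travel": [0, 0, -2.5], "twist": 0}
  ]
}}

```text
time_s: 23.8
ee_pos: [0.5871, -0.3501, 0.0845]
eef_rot: [[-1.0, -0.023, 0.011], [-0.023, 1.0, 0.004], [-0.011, 0.004, -1.0]]
contact_force: [-1.3, 0.5, -0.2]
opening: 0.253
```

Emit:
{"api": "step_arm", "payload": {
  "targets": [
    {"travel": [0, 0, -0.8], "twist": 0},
    {"travel": [0, 0, -0.8], "twist": 0}
  ]
}}

```text
time_s: 24.05
ee_pos: [0.5874, -0.3503, 0.0842]
eef_rot: [[-1.0, -0.023, 0.012], [-0.023, 1.0, 0.003], [-0.012, 0.003, -1.0]]
contact_force: [-1.4, 1.2, 3.6]
opening: 0.251
```

Emit:
{"api": "step_arm", "payload": {
  "targets": [
    {"travel": [0, 0, -0.5], "twist": 0},
    {"travel": [0, 0, -0.5], "twist": 0}
  ]
}}

```text
time_s: 24.3
ee_pos: [0.5875, -0.3506, 0.0842]
eef_rot: [[-1.0, -0.023, 0.012], [-0.023, 1.0, 0.003], [-0.012, 0.002, -1.0]]
contact_force: [-2.0, -0.3, 5.5]
opening: 0.255
```

Contact at the expected home height. Release and rise.

Emit:
{"api": "step_arm", "payload": {
  "targets": [
    {"travel": [0, 0, 0], "twist": 0},
    {"travel": [0, 0, 0], "twist": 0},
    {"travel": [0, 0, 0], "twist": 0}
  ],
  "fingers": 45
}}

```text
time_s: 24.68
ee_pos: [0.5874, -0.3505, 0.0838]
eef_rot: [[-1.0, -0.023, 0.012], [-0.023, 1.0, 0.003], [-0.012, 0.003, -1.0]]
contact_force: [0.4, -0.2, -0.5]
opening: 0.527
```

Emit:
{"api": "step_arm", "payload": {
  "targets": [
    {"travel": [0, 0, 15], "twist": 0},
    {"travel": [0, 0, 40], "twist": 0},
    {"travel": [-5, 0, 80], "twist": 0},
    {"travel": [-20, 15, 105], "twist": 0},
    {"travel": [-30, 20, 105], "twist": 0}
  ]
}}

```text
time_s: 25.3
ee_pos: [0.5583, -0.3301, 0.1921]
eef_rot: [[-1.0, -0.024, 0.016], [-0.024, 1.0, 0.001], [-0.016, 0.0, -1.0]]
contact_force: [0.0, -0.0, -1.1]
opening: 0.528
```

```bash
python3 -c "
from pots import *
wsnap('w16')"
```

```text
25.3 [ 558.3 -330.1  192.1] yaw y 91.4
```

View pics/w16.png

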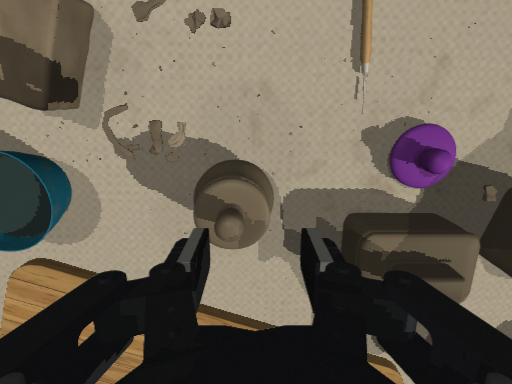

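Emit:
{"api": "step_arm", "payload": {
  "targets": [
    {"travel": [-15, 55, 0], "twist": -1},
    {"travel": [-32, 112, 0], "twist": -2},
    {"travel": [-48, 170, 0], "twist": -3.2},
    {"travel": [-65, 228, 0], "twist": -3.2},
    {"travel": [-82, 285, -10], "twist": -3.2},
    {"travel": [-98, 338, -40], "twist": -3.2},
    {"travel": [-107, 372, -75], "twist": -3.2},
    {"travel": [-109, 378, -95], "twist": -3.2}
  ]
}}

```text
time_s: 26.35
ee_pos: [0.4456, 0.0507, 0.0937]
eef_rot: [[-1.0, 0.028, 0.01], [0.028, 1.0, 0.002], [-0.01, 0.002, -1.0]]
contact_force: [-1.0, -0.5, 0.6]
opening: 0.529
```

Emit:
{"api": "step_arm", "payload": {
  "targets": [
    {"travel": [0, 0, -8], "twist": 0},
    {"travel": [0, 0, -8], "twist": 0},
    {"travel": [0, 0, -8], "twist": 0}
  ]
}}

```text
time_s: 26.72
ee_pos: [0.4463, 0.05, 0.0862]
eef_rot: [[-1.0, 0.029, 0.011], [0.03, 1.0, 0.002], [-0.011, 0.002, -1.0]]
contact_force: [0.4, -0.4, -0.5]
opening: 0.523
```

```bash
python3 -c "
from pots import *
wsnap('w17'); lid('w17',(255,185),.015,4,90)"
```

```text
26.73 [446.3  50.   86.2] yaw y 88.3
w17 (255, 185) rect [array([448.2,  48.6]), array([88.3, 88.6]), np.float64(88.3)] circ [446.9  48.7] ell [445.8  48.8] [ 99.7 114.3]
```

View pics/w17.png

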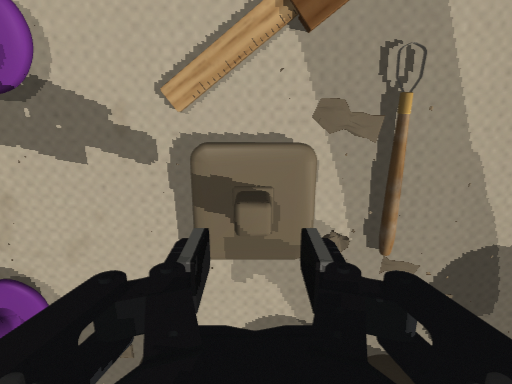

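Emit:
{"api": "step_arm", "payload": {
  "targets": [
    {"travel": [1.5, -1.4, -25], "twist": 0},
    {"travel": [1.5, -1.4, -45], "twist": 0},
    {"travel": [1.5, -1.4, -61], "twist": 0},
    {"travel": [1.5, -1.4, -67], "twist": 0},
    {"travel": [1.5, -1.4, -67], "twist": 0},
    {"travel": [1.5, -1.4, -67], "twist": 0}
  ]
}}

```text
time_s: 27.52
ee_pos: [0.4483, 0.0486, 0.02]
eef_rot: [[-0.999, 0.03, 0.013], [0.03, 1.0, 0.002], [-0.013, 0.003, -1.0]]
contact_force: [0.8, -0.5, 0.4]
opening: 0.528
```

Emit:
{"api": "step_arm", "payload": {
  "targets": [
    {"travel": [0, 0, 0], "twist": 0},
    {"travel": [0, 0, 0], "twist": 0},
    {"travel": [0, 0, 0], "twist": 0},
    {"travel": [0, 0, 0], "twist": 0}
  ],
  "fingers": 0
}}

```text
time_s: 28.02
ee_pos: [0.4488, 0.0486, 0.0207]
eef_rot: [[-0.999, 0.03, 0.014], [0.03, 1.0, 0.002], [-0.014, 0.003, -1.0]]
contact_force: [-0.9, -0.4, 5.8]
opening: 0.27
```

```bash
python3 -c "
from pots import *
wsnap('w18')"
```

```text
28.02 [448.8  48.6  20.7] yaw y 88.3
```

View pics/w18.png

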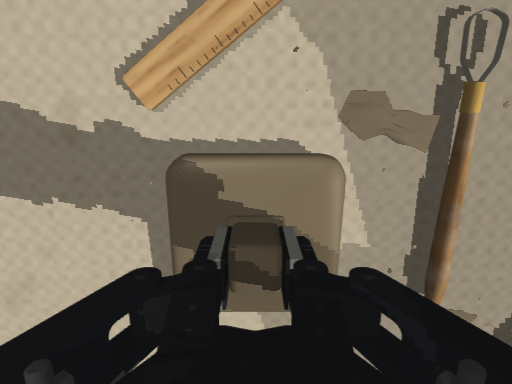

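```bash
python3 -c "
from pots import *
s=json.load(open('pics/w18.json'));C=cam('wrist',s)
q=ray(C,[(256,154),(166,200),(345,200)],.015)-s['ee_pos'];print((q@np.array(s['eef_rot'])*1000).round(1))"
```

```text
[[ 44.5   0.2   5. ]
 [ 21.5 -44.4   5.3]
 [ 21.6  44.4   5.5]]
```

Emit:
{"api": "step_arm", "payload": {
  "targets": [
    {"travel": [0, 0, 12], "twist": 0},
    {"travel": [0, 0, 50], "twist": -2},
    {"travel": [0, 0, 95], "twist": -5},
    {"travel": [15, -5, 131], "twist": -8},
    {"travel": [65, -24, 131], "twist": -11},
    {"travel": [115, -43, 131], "twist": -12.9},
    {"travel": [155, -58, 131], "twist": -12.9},
    {"travel": [172, -63, 131], "twist": -12.9}
  ]
}}

```text
time_s: 29.08
ee_pos: [0.6224, -0.0159, 0.1522]
eef_rot: [[-0.967, 0.254, 0.015], [0.254, 0.967, -0.001], [-0.015, 0.003, -1.0]]
contact_force: [-1.1, 0.1, -2.0]
opening: 0.267
```

Emit:
{"api": "step_arm", "payload": {
  "targets": [
    {"travel": [3, -1, -5], "twist": 0},
    {"travel": [3, -1, -15], "twist": 0},
    {"travel": [3, -1, -25], "twist": 0},
    {"travel": [3, -1, -25], "twist": 0}
  ]
}}

```text
time_s: 29.58
ee_pos: [0.624, -0.0165, 0.1261]
eef_rot: [[-0.967, 0.253, 0.013], [0.253, 0.967, -0.001], [-0.012, 0.002, -1.0]]
contact_force: [-0.5, 0.5, -1.8]
opening: 0.269
```

Emit:
{"api": "step_arm", "payload": {
  "targets": [
    {"travel": [0, 1.3, -8], "twist": 0},
    {"travel": [0, 1.3, -16], "twist": 0},
    {"travel": [0, 1.3, -21], "twist": 0},
    {"travel": [0, 1.3, -21], "twist": 0}
  ]
}}

```text
time_s: 30.08
ee_pos: [0.6237, -0.0152, 0.1046]
eef_rot: [[-0.967, 0.253, 0.012], [0.253, 0.967, -0.001], [-0.011, 0.002, -1.0]]
contact_force: [-0.0, 1.2, -1.2]
opening: 0.272
```

```bash
python3 -c "
from pots import *
wsnap('w19');snap('side','s19')"; python3 -c "
import cv2
a=cv2.imread('pics/s19.png')[120:240,240:400]; cv2.imwrite('pics/s19c.png',cv2.resize(a,None,fx=4,fy=4))"
```

```text
30.07 [623.7 -15.2 104.6] yaw y 75.3
```

View pics/w19.png

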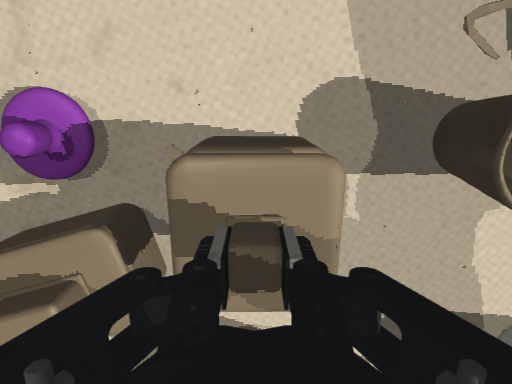

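View pics/s19c.png

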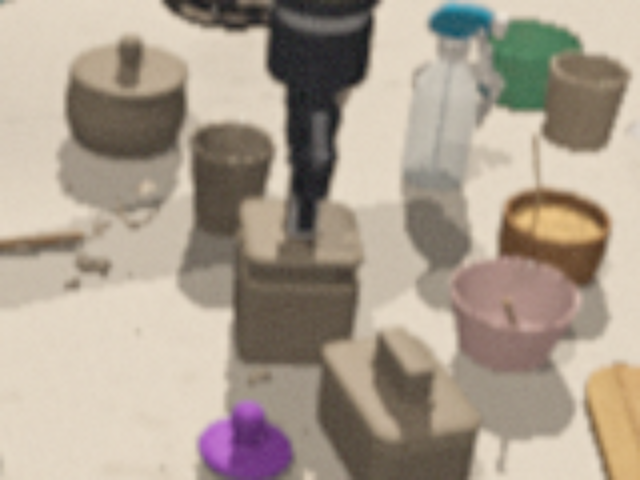

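Lid and pot edges are parallel and centred; the large and oblong lids are seated. Lower.

Emit:
{"api": "step_arm", "payload": {
  "targets": [
    {"travel": [0.3, 0, -5], "twist": 0},
    {"travel": [0.3, 0, -9], "twist": 0},
    {"travel": [0.3, 0, -12], "twist": 0},
    {"travel": [0.3, 0, -14], "twist": 0},
    {"travel": [0.3, 0, -14.5], "twist": 0},
    {"travel": [0.3, 0, -14.5], "twist": 0}
  ]
}}

```text
time_s: 30.92
ee_pos: [0.6245, -0.0152, 0.0907]
eef_rot: [[-0.967, 0.253, 0.013], [0.253, 0.967, -0.001], [-0.013, 0.002, -1.0]]
contact_force: [-0.4, -0.1, -1.4]
opening: 0.274
```

Emit:
{"api": "step_arm", "payload": {
  "targets": [
    {"travel": [0, 0, -1], "twist": 0},
    {"travel": [0, 0, -2], "twist": 0},
    {"travel": [0, 0, -2], "twist": 0},
    {"travel": [0, 0, -2], "twist": 0}
  ]
}}

```text
time_s: 31.42
ee_pos: [0.6245, -0.0153, 0.0887]
eef_rot: [[-0.967, 0.253, 0.013], [0.253, 0.967, -0.001], [-0.013, 0.002, -1.0]]
contact_force: [0.1, 0.5, -1.7]
opening: 0.268
```

Emit:
{"api": "step_arm", "payload": {
  "targets": [
    {"travel": [0, 0, -0.6], "twist": 0},
    {"travel": [0, 0, -1.2], "twist": 0},
    {"travel": [0, 0, -1.2], "twist": 0}
  ]
}}

```text
time_s: 31.8
ee_pos: [0.6245, -0.0152, 0.0878]
eef_rot: [[-0.967, 0.253, 0.013], [0.253, 0.967, -0.001], [-0.013, 0.002, -1.0]]
contact_force: [-1.2, 0.2, 1.9]
opening: 0.274
```

Emit:
{"api": "step_arm", "payload": {
  "targets": [
    {"travel": [0, 0, -0.6], "twist": 0},
    {"travel": [0, 0, -0.6], "twist": 0}
  ]
}}

```text
time_s: 32.05
ee_pos: [0.6245, -0.0153, 0.0878]
eef_rot: [[-0.967, 0.253, 0.013], [0.253, 0.967, -0.001], [-0.013, 0.002, -1.0]]
contact_force: [-2.0, 0.7, 4.9]
opening: 0.271
```

Contact at the home height (87.8 against 87.7 mm). Release, rise, and back the arm off to look.

Emit:
{"api": "step_arm", "payload": {
  "targets": [
    {"travel": [0, 0, 0], "twist": 0},
    {"travel": [0, 0, 0], "twist": 0},
    {"travel": [0, 0, 0], "twist": 0}
  ],
  "fingers": 45
}}

```text
time_s: 32.42
ee_pos: [0.6245, -0.0152, 0.0876]
eef_rot: [[-0.967, 0.253, 0.013], [0.253, 0.967, -0.001], [-0.013, 0.002, -1.0]]
contact_force: [0.6, -0.6, -0.5]
opening: 0.525
```

Emit:
{"api": "step_arm", "payload": {
  "targets": [
    {"travel": [0, 0, 15], "twist": 0},
    {"travel": [0, 0, 45], "twist": 0},
    {"travel": [-10, 0, 95], "twist": 0},
    {"travel": [-50, 0, 140], "twist": 0},
    {"travel": [-85, 0, 180], "twist": 0},
    {"travel": [-110, 0, 210], "twist": 0},
    {"travel": [-110, 0, 215], "twist": 0},
    {"travel": [-110, 0, 215], "twist": 0}
  ]
}}

```text
time_s: 33.42
ee_pos: [0.515, -0.0152, 0.3031]
eef_rot: [[-0.967, 0.253, 0.015], [0.253, 0.967, -0.001], [-0.015, 0.002, -1.0]]
contact_force: [-0.1, 0.2, -0.5]
opening: 0.526
```

```bash
python3 -c "
from pots import *
wsnap('w20');a=snap('side','s20');snap('top','t20')"; python3 -c "
import cv2
a=cv2.imread('pics/s20.png')[120:320,210:430]; cv2.imwrite('pics/s20c.png',cv2.resize(a,None,fx=3,fy=3,interpolation=cv2.INTER_CUBIC))"
```

```text
33.42 [515.  -15.2 303.1] yaw y 75.3
```

View pics/w20.png

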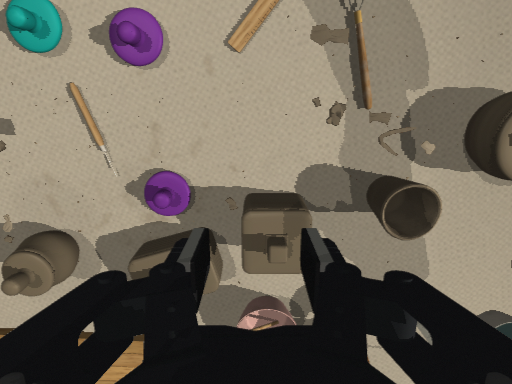

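View pics/s20c.png

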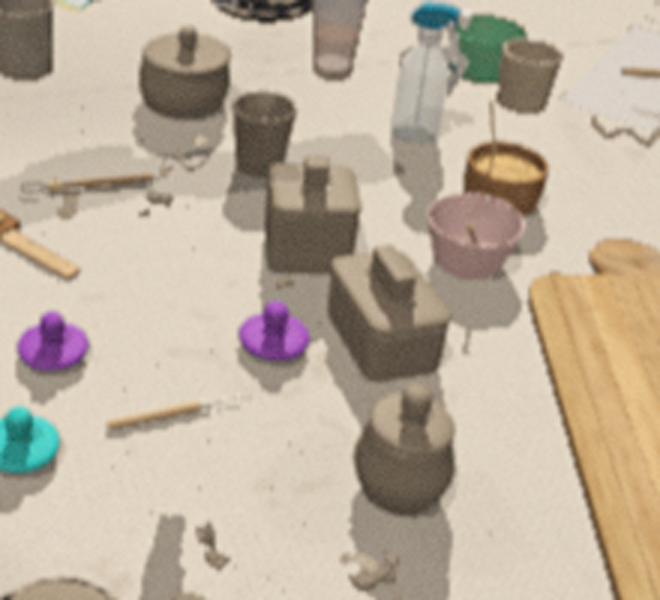

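View pics/t20.png

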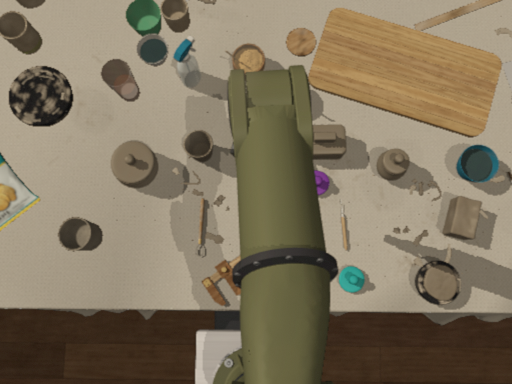

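```bash
python3 - <<'E'
import cv2,numpy as np
A=[]
for n,x,y in [('large',272,147),('square',313,195),('oblong',340,230),('small',345,278),('beaker',298,168)]:
    a,b=[cv2.imread(f'pics/{f}.png') for f in('side0','s20')]
    A.append(np.vstack([cv2.resize(i[y-35:y+25,x-28:x+28],None,fx=2.8,fy=4,interpolation=cv2.INTER_CUBIC) for i in(a,b)]))
    # bottom part shift
    g=[cv2.cvtColor(i,cv2.COLOR_BGR2GRAY)[y-2:y+24,x-28:x+28].astype(np.float32) for i in(a,b)]
    print(n,cv2.phaseCorrelate(*g))
cv2.imwrite('pics/cmp.png',np.hstack(A))
E
```

```text
large ((0.3303993776030403, 0.36466655523605596), 0.8982648684654707)
square ((0.24807806218404238, 0.5224406160169242), 0.6202460951275296)
oblong ((-0.09886116858712413, 0.3362197736903294), 0.8398209006698043)
small ((0.06014428867171162, 0.4931961858359326), 0.9663450397091148)
beaker ((0.28645096119269553, 0.5065172989650453), 0.5889947838253445)
```

View pics/cmp.png

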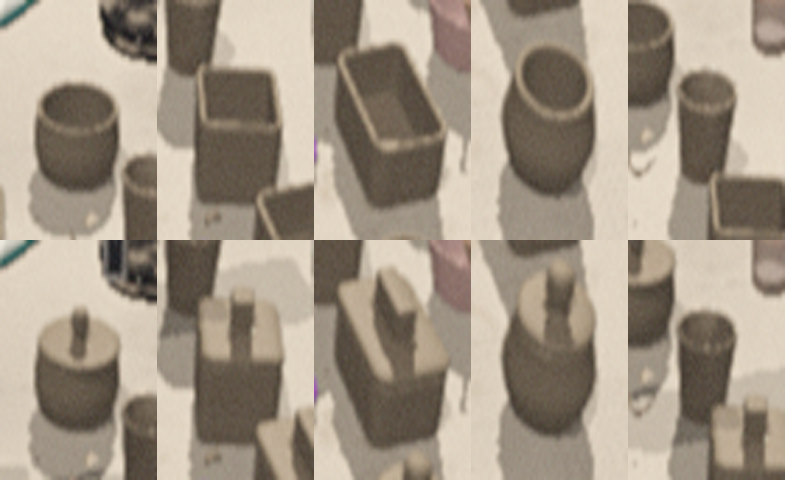

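All four lids lie flat, and the pots and beaker have not moved by more than about half a pixel.

```bash
python3 -c "
from plant import bot
print(bot.hand_in())"
```

```text
the job is handed in; nothing more can be done
None
```

All four lids are on their pots, knob up, and the job was handed in at about 33.5 s of the 102 s allowed.

- **Order and handling:** I placed the lids in the order large, oblong, small, square. Each was held by its knob, turned to match its pot where needed, lowered until the wrist force showed it touching (at most about 6 N), then released.
- **Seating:** Each lid was at its home height when it touched, within about 1 mm. In the last side view all four rims lie flat. From above I could only check the large, oblong and small lids, because the arm hid the square pot.
- **Nothing else moved:** Comparing the side views before and after, the four pots and the beaker shifted by at most about 0.5 pixel, which is within the noise. I left the purple and turquoise lids alone.
- **Disagreements:** Position estimates from different views differed by up to about 2 mm in most cases, and up to 7 mm for the large lid where shards beside it confused the outline. For the lids I used the closest view. The tool leaned by up to about 1° during the job, with no visible effect on seating. No check failed.

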